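# Tip out the scrap nuts, keep the bearing ball, show it to the inspection camera

### The job

Pick up the teardown tray by its grip, carry it to the scrap bin and tip the three loose hex nuts over its open end into the bin, without ever tipping so far that the steel ball leaves its ring seat. Then carry the tray to the inspection camera and finish holding it there, still and level, its ball end towards the camera and the ball straight in front of the lens, at lens height and 10 cm from it. Keep the gripper off the nuts and the ball, touch the camera and its stand with nothing, and leave the other things on the bench where they are.

Things in the scene. Friction and masses are not known exactly. Their poses are not given: they have to be found in the camera images.
- tray: loose teardown tray of bright sheet aluminium, 0.3 to 0.45 kg, 200 mm long (x), 92 mm wide (y); origin: centre of its underside, z up. Floor top at z=8 mm; walls to z=24 mm at the sides and the ball end (x=-100), open pouring end at x=+100. An upright web with a wooden grip crosses the middle (x=0): nuts lie loose between web and pouring end, the ball sits behind the web
- grip (a point): centre of the tray's wooden grip, 72 mm above the tray's underside, axes as the tray's: a flat-sided block 16 mm thick along x, 72 mm long along y, 36 mm high. Pinch it from above across its 16 mm thickness; nothing else stands higher than 40 mm beside it
- seat (a point): the ball's centre when seated, at x=-58, y=0, z=26 mm of the tray. The seat is a dark steel ring, 33 mm across, hole 19.6 mm, top 19 mm above the tray's underside. The ball rolls out of it when the tray is tipped past about 55 degrees
- ball_center (a point): centre of the loose steel bearing ball, 24 mm diameter, 57 g, sitting in the ring seat and standing clear above the tray's walls
- lip (a point): middle of the tray's pouring edge, bent slightly down, at x=+100, y=0, z=6 mm of the tray. The tray floor is smooth and the nuts oily: they begin to slide at 16 to 25 degrees of nose-down tilt
- nut_0_center (a point): centre of a loose dark steel hex nut, 24 mm over the flats, 13 mm thick, 34 g, flat on the tray's floor
- nut_1_center (a point): centre of the second hex nut, same as the first
- nut_2_center (a point): centre of the third hex nut, same as the first; the nearest to the pouring end
- bin: fixed open scrap bin of grey painted sheet steel, 150 mm (its x) by 190 mm (its y), 80 mm high to its rolled rim (rim top 82 mm), walls 4 mm; origin: centre of its underside. A few old nuts and bolts lie fixed on its floor
- bin_mouth (a point): centre of the bin's open mouth, 80 mm above the bench, axes as the bin's
- cam_stand: fixed stand of the inspection camera: dark base plate 120 x 130 mm, 14 mm thick, a steel column 360 mm high 50 mm behind its origin; the camera barrel, 40 mm across, is clamped to the column and reaches forward over the base. Origin: underside, 10 mm in front of the plate's centre; the camera looks along -x
- lens (a point): centre of the camera's round front face, 72 mm in front of the stand's origin, 170 to 250 mm above the bench depending on where the head is clamped. Axes as the stand's: the camera looks level along this point's -x, so the point 10 cm in front of the lens is x=-0.100, y=0, z=0 of this frame
- marker: bystander: white felt marker with a blue cap, 132 mm, lying; origin at its underside
- spray_cup: bystander: upside-down plastic cup, 96 mm high; origin at its underside
- jar: bystander: small paint jar with white lid, 52 mm across, 66 mm high; origin at its underside
- offcut: bystander: pine offcut 38 x 88 x 19 mm; origin at its underside
- level: bystander: red torpedo level, 216 mm long; origin at its underside
- tape_measure: bystander: grey tape measure standing on edge, 43 x 100 x 77 mm; origin at its underside
- sanding_block: bystander: cork sanding block 58 x 110 x 30 mm; origin at its underside

How it is judged:
On the way, in this order (a step that is already met when the one before it is completed fails the run):
1. the tray is lifted off the bench by its grip with the ball and all three nuts still in it (contact force between the fingers and tray above 1 N and height (world z) of grip above 0.11 m and distance between ball_center and seat below 0.006 m and x of nut_0_center in the frame of tray between 0 and 0.1 m and y of nut_0_center in the frame of tray between -0.046 and 0.046 m and z of nut_0_center in the frame of tray between 0.005 and 0.045 m and x of nut_1_center in the frame of tray between 0 and 0.1 m and y of nut_1_center in the frame of tray between -0.046 and 0.046 m and z of nut_1_center in the frame of tray between 0.005 and 0.045 m and x of nut_2_center in the frame of tray between 0 and 0.1 m and y of nut_2_center in the frame of tray between -0.046 and 0.046 m and z of nut_2_center in the frame of tray between 0.005 and 0.045 m), for 0.2 s.
2. all three nuts are in the bin, tipped from the held tray, with the ball still in its seat (contact force between the fingers and tray above 1 N and distance between ball_center and seat below 0.006 m and x of nut_0_center in the frame of bin between -0.073 and 0.073 m and y of nut_0_center in the frame of bin between -0.093 and 0.093 m and z of each of nut_0_center, nut_1_center, nut_2_center in the frame of bin below 0.07 m and x of nut_1_center in the frame of bin between -0.073 and 0.073 m and y of nut_1_center in the frame of bin between -0.093 and 0.093 m and x of nut_2_center in the frame of bin between -0.073 and 0.073 m and y of nut_2_center in the frame of bin between -0.093 and 0.093 m), for 0.2 s.
At the end, for the whole second after the job is handed in: tray held in the gripper, off bin and camera, at rest, level within 0.1 rad, ball end to the camera within 0.45 rad; ball in its seat (6 mm), its centre 80 to 120 mm before the lens and within 15 mm sideways and in height of the lens axis; all three nuts at rest in the bin (all of step 2 and x of ball_center in the frame of lens between -0.12 and -0.08 m and y of ball_center in the frame of lens between -0.015 and 0.015 m and z of ball_center in the frame of lens between -0.015 and 0.015 m and angle between grip's own z axis and vertical below 0.1 rad and angle between the x axis of tray and the x axis of lens, either way round below 0.45 rad and x of grip in the frame of lens below -0.11 m and linear speed of tray below 0.02 m/s and angular speed of tray below 0.15 rad/s and contact force between tray and bin below 0.1 N and contact force between tray and cam_stand below 0.1 N and linear speed of each of nut_0, nut_1, nut_2 below 0.03 m/s); the arm keeps its last pose, push and grip.
It fails at once if the ball leaves its seat (distance between ball_center and seat above 0.01 m).
It fails at once if the gripper or arm touches a nut or the ball (contact force between any of the fingers, the arm and ball above 0.3 N or contact force between any of the fingers, the arm and nut_0 above 0.3 N or contact force between any of the fingers, the arm and nut_1 above 0.3 N or contact force between any of the fingers, the arm and nut_2 above 0.3 N).
It fails at once if the camera or its stand is touched (contact force between cam_stand and anything else above 0.5 N).
It fails at once if another thing on the bench is moved (distance of any of marker, spray_cup, jar, offcut, level, tape_measure, sanding_block from where it was at the start of the episode above 0.02 m).
It also fails if it takes over 69 s, if anything falls off the work surface, if the arm or the gripper's body presses on something with over 40 N, if the wrist force passes 120 N, or if a joint passes its speed limit or range.

### The arm

A 7-joint arm with a two-finger parallel gripper is mounted at the origin on a cart in front of the work surface, level with it; the furniture and walls round the work are solid. World frame = base frame: x ahead of the robot, y to its left, z up, the work surface at z = 0. Lengths are in m, angles in rad, forces in N, time in s.
With the tool pointing down it reaches from about 0.4 to 0.9 m from the base axis. Payload 5.6 kg.
Tool frame: the origin (TCP) lies on the front face of the gripper's body, between the roots of the fingers; the fingertips stand 88 mm ahead of it and the grasp point (between the pads) lies 69 mm ahead of it; z points along the fingers, y is the line along which they close (so a half turn about z gives the same grasp; the last joint's range is limited). The gripper opens to 92 mm and grips with 3 to 60 N. Pads are 20 mm wide; open, the fingers measure 128 mm over their backs; the gripper's body (75 mm by 189 mm) begins 69 mm behind the grasp point.
Start: joints at [1.205, 0.468, -0.012, 1.603, 0.006, 1.071, -0.056], TCP at [0.206, -0.616, 0.303] pointing down, gripper open.
Joint ranges: [-2.53, 2.53], [-0.31, 2.02], [-1.57, 1.55], [0.28, 2.44], [-1.29, 4.43], [0.15, 1.84], [-2.92, 2.92]. Speed limits (rad/s): [2.57, 2.57, 3.14, 3.14, 3.14, 3.14, 3.14].

### API

Orientations are given as a unit quaternion [w, x, y, z].
In Python, from station import get_state, camera, hand_in gives the robot as it stands.
- The arm moves only by the shell command python3 -m creep 'ROWS'. ROWS is JSON, a list of rows, each a list of 7 numbers: the finger opening in mm, from 0 to 91.9, then the shift along the tool's x, y, z normalised to -1 to 1, where 1 is 30 mm, then the turn, a rotation vector about the tool's x, y, z normalised to -1 to 1, where 1 is 5 degrees. In form: [[fingers, dx, dy, dz, wx, wy, wz], ...]. A call has 1 to 12 rows; each row shifts and turns the commanded pose from where the row before left it, along the tool's axes as they then stand; what a row does not reach is not made up. A row lasts 1/8 s, in which the tool goes at most 62.5 mm and 10.7 degrees, less where a joint would pass 70% of its speed; a pose out of reach is approached as far as the arm can. A call with a number of a shift or a turn outside -1 to 1 is refused whole. A call with a gripper value outside its range is refused whole. The fingers move at their own pace and stop on an object; the grip force is fixed at half the most. Time passes only in rows, so rows that do not move let the fingers close. It gives the time, the measured TCP pose, the force, the opening and the grip force at its end, in the units of the state.
- get_state(): the state, without advancing time (a new reading comes with each control period).
- camera(name): name is "scene" or "top" or "wrist"; returns a dict with "pixels" (384x512x3 uint8, red, green, blue), "fovy" (degrees; the focal length in pixels is half the picture's height over the tangent of half this angle, whatever the lens; pixels are square), "cx", "cy" (the principal point, pixels), "origin" and "attitude" of the camera in the world; the wrist camera has in their place "T_tool_cam" (4x4, takes a point from camera to tool coordinates, whose origin is the TCP and whose axes are the flange's). Camera axes: x right, y up, looking along -z (the intrinsics and any distortion apply to the point x, -y, -z); pixel columns grow to the right and rows downward; lengths in m; the calibration is good to about 2 mm. The wrist camera is an equidistant fisheye: a pixel r from the principal point sees the ray r / f radians off the axis. A picture is of the moment at which its call begins: read the wrist's pose just before it. There is no depth.
- hand_in(): hands the job in; it is judged then, once.
The state is a dict: "clock": time; "joints": joint angles; "joint_velocities": joint speeds; "effort": joint torques, N m; "position": TCP position; "orientation": TCP orientation; "force": force on the tool from outside, world axes, zero at the start; "moment": the same for the moment, N m; "opening": finger opening in m; "grasp_force": force on a finger pad.
Only numpy, scipy, OpenCV 4.12 (cv2) and the standard library are available. Lean on these libraries where they do the work, as an engineer would, in place of code of your own. Each camera call takes 0.05 s, during which the arm holds its last target. There are 200 camera calls.

## Working session

There is one attempt and no reset: what is moved stays moved. The work goes in short steps, Python scripts to look and compute and a shell command to move; the robot and the scene stay as the last step left them, time stands still between calls to the robot, and variables do not carry over. Pictures are saved under pics/ and viewed, at most 10 in all, crops included, and the job is handed in when it is done.

```bash
mkdir -p pics; ls; python3 - <<'E'
from station import *
import cv2,numpy as np
s=get_state();print({k:np.round(s[k],3).tolist() for k in ("clock","position","orientation","opening","force")})
for n in("scene","top"):
    c=camera(n);cv2.imwrite(f"pics/{n}0.png",c["pixels"][:,:,::-1]);print(n,{k:np.round(v,4).tolist() for k,v in c.items() if k!="pixels"})
E
```

```text
pics
{'clock': 0.0, 'position': [0.206, -0.616, 0.302], 'orientation': [-0.001, 0.987, 0.161, -0.0], 'opening': 0.092, 'force': [0.341, -0.532, -0.22]}
scene {'fovy': 49.9733, 'cx': 251.5373, 'cy': 194.2329, 'origin': [-0.332, 0.5804, 0.9217], 'attitude': [-0.3853, -0.1864, 0.4188, 0.8009]}
top {'fovy': 49.6739, 'cx': 256.0122, 'cy': 187.1829, 'origin': [0.2655, -0.1458, 1.4461], 'attitude': [-0.6988, -0.0713, 0.0672, 0.7086]}
```

View pics/top0.png

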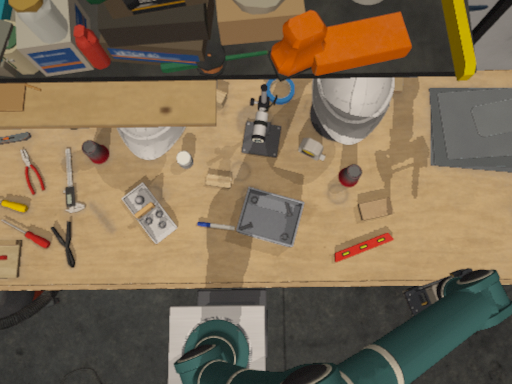

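View pics/scene0.png

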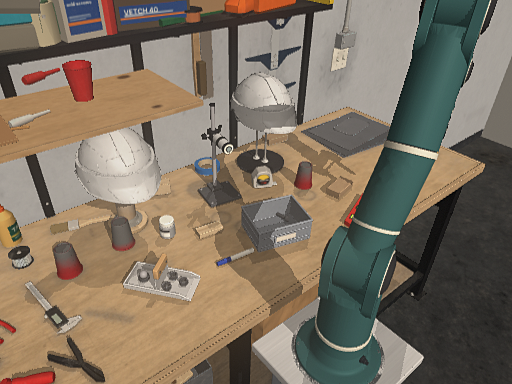

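The top view shows the tray near (148,212) px, the bin at (270,217) and the camera stand at (262,135). The scene view confirms the grip is upright. Next I'll enlarge both.

```bash
cat > h.py <<'E'
import numpy as np,cv2
from scipy.spatial.transform import Rotation as R
from station import *
def rot(q): return R.from_quat([q[1],q[2],q[3],q[0]])
def ray(c,u,v):
    f=192/np.tan(np.radians(c["fovy"])/2)
    d=np.array([(u-c["cx"])/f,-(v-c["cy"])/f,-1.]);return np.array(c["origin"]),rot(c["attitude"]).apply(d)
def plane(c,u,v,z):
    o,d=ray(c,u,v);return o+d*(z-o[2])/d[2]
def proj(c,p):
    f=192/np.tan(np.radians(c["fovy"])/2)
    q=rot(c["attitude"]).inv().apply(np.array(p)-c["origin"]);return np.array([c["cx"]-f*q[0]/q[2],c["cy"]+f*q[1]/q[2]])
def tri(c1,p1,c2,p2):
    o1,d1=ray(c1,*p1);o2,d2=ray(c2,*p2);d1/=np.linalg.norm(d1);d2/=np.linalg.norm(d2)
    t=np.linalg.lstsq(np.c_[d1,-d2],o2-o1,rcond=None)[0];a=o1+t[0]*d1;b=o2+t[1]*d2;return (a+b)/2,np.linalg.norm(a-b)
E
python3 - <<'E'
import cv2,numpy as np
t=cv2.imread("pics/top0.png");s=cv2.imread("pics/scene0.png")
r=lambda i,x,y,w,h,k:cv2.resize(i[y:y+h,x:x+w],None,fx=k,fy=k,interpolation=cv2.INTER_CUBIC)
cv2.imwrite("pics/z1.png",r(t,115,70,198,180,4)[:600,:800]) if 0 else cv2.imwrite("pics/z1.png",r(t,115,75,200,150+25,3.4))
cv2.imwrite("pics/z2.png",r(s,115,95,200,150+60,2.8))
E
```

```text
(no output)
```

View pics/z1.png

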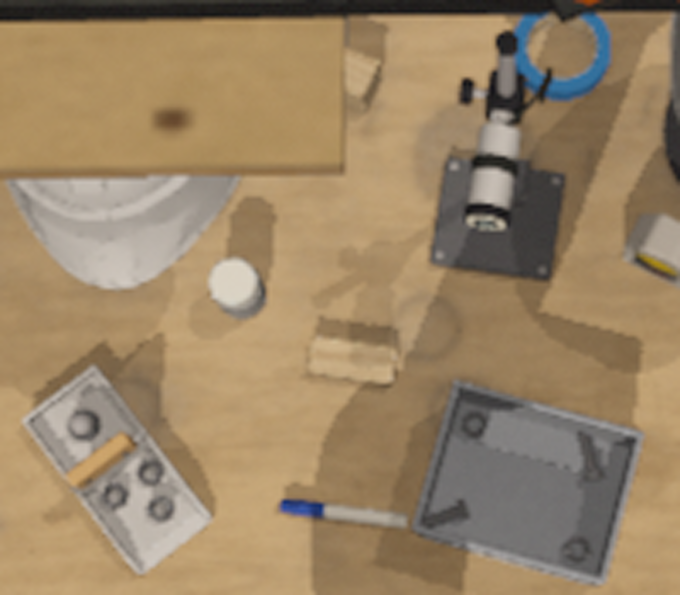

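View pics/z2.png

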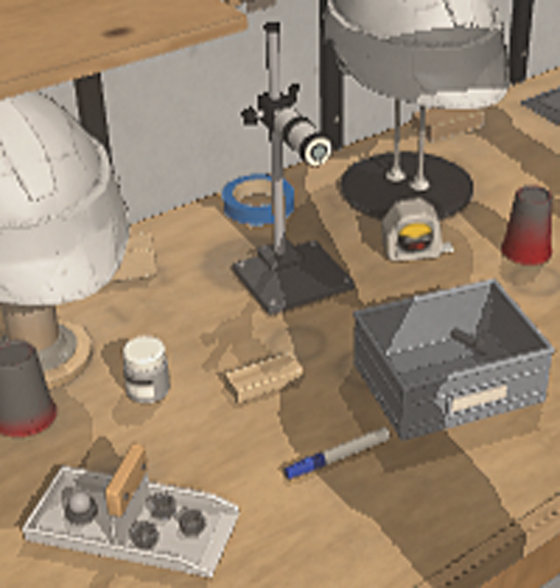

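z1: the ball is at (84,424) px, the grip runs (70,480)–(130,438), and the pouring end is (212,518)–(141,573). The bin corners are (457,382), (642,433), (603,582) and (414,529), and the lens is at (487,222). In z2 the lens is at (317,151). The jar and offcut lie between the tray and the stand.

```bash
python3 - <<'E'
from h import *
T=camera("top");S=camera("scene")
a=lambda x,y:((x+.5)/3.4-.5+115,(y+.5)/3.4-.5+75)
b=lambda x,y:((x+.5)/2.8-.5+115,(y+.5)/2.8-.5+95)
pr=lambda n,p:print(n,np.round(p,4))
B=[plane(T,*a(*p),.082) for p in((457,382),(642,433),(603,582),(414,529))]
for p in B:pr("bin",p)
pr("binc",np.mean(B,0));print([round(np.linalg.norm(B[i]-B[i-1]),3) for i in range(4)])
C=[plane(T,*a(*p),.014) for p in((450,157),(564,175),(549,279),(432,262))]
for p in C:pr("stand",p)
print([round(np.linalg.norm(C[i]-C[i-1]),3) for i in range(4)])
print("lens",tri(T,a(487,222),S,b(317,151)))
for n,p,z in(("ballR",(95,367),.024),("ballL",(24,420),.024),("lipR",(212,518),.015),("lipL",(141,573),.015),("ball",(84,424),.026),("n0",(151,471),.0145),("n1",(116,495),.0145),("n2",(161,508),.0145),("jar",(236,283),.066),("offcut",(352,362),.019)):pr(n,plane(T,*a(*p),z))
print("balltri",tri(T,a(84,424),S,b(80,502)))
# masks
def mask(c,roi):
    h=cv2.cvtColor(c["pixels"],cv2.COLOR_RGB2HSV);m=cv2.inRange(h,(8,120,90),(22,255,255));z=np.zeros_like(m);x,y,w,hh=roi;z[y:y+hh,x:x+w]=m[y:y+hh,x:x+w]
    k=max(cv2.findContours(z,cv2.RETR_EXTERNAL,cv2.CHAIN_APPROX_NONE)[0],key=cv2.contourArea);return k
k=mask(T,(130,198,28,22));r=cv2.minAreaRect(k);print(r,cv2.contourArea(k))
bx=cv2.boxPoints(r)
for q in bx:pr("grip",plane(T,*q,.09))
pr("gripc",plane(T,*r[0],.09))
print("marker",plane(T,*a(285,507),.01),plane(T,*a(408,522),.01))
E
```

```text
bin [ 0.5375 -0.1163  0.082 ]
bin [ 0.4839 -0.2968  0.082 ]
bin [ 0.34   -0.2543  0.082 ]
bin [ 0.3932 -0.0733  0.082 ]
binc [ 0.4386 -0.1852  0.082 ]
[np.float64(0.151), np.float64(0.188), np.float64(0.15), np.float64(0.189)]
stand [ 0.7964 -0.1098  0.014 ]
stand [ 0.7743 -0.2311  0.014 ]
stand [ 0.6599 -0.2126  0.014 ]
stand [ 0.6803 -0.0898  0.014 ]
[np.float64(0.118), np.float64(0.123), np.float64(0.116), np.float64(0.124)]
lens (array([ 0.65281207, -0.14673825,  0.2384824 ]), np.float64(0.003395613242488373))
ballR [0.5703 0.2585 0.024 ]
ballL [0.5158 0.3292 0.024 ]
lipR [0.4135 0.1356 0.015 ]
lipL [0.3589 0.206  0.015 ]
ball [0.5104 0.2668 0.026 ]
n0 [0.4626 0.1994 0.0145]
n1 [0.4384 0.2343 0.0145]
n2 [0.4245 0.1879 0.0145]
jar [0.6462 0.1069 0.066 ]
offcut [ 0.5727 -0.0065  0.019 ]
balltri (array([0.51236459, 0.26961408, 0.02123353]), np.float64(0.0034866508485255146))
((144.6884765625, 209.7423095703125), (5.174642086029053, 20.523157119750977), 52.12501525878906) 77.5
grip [0.4506 0.2605 0.09  ]
grip [0.4919 0.2085 0.09  ]
grip [0.4781 0.1975 0.09  ]
grip [0.4369 0.2495 0.09  ]
gripc [0.4643 0.2291 0.09  ]
marker [0.42421842 0.0621832  0.01      ] [ 0.40715813 -0.06342042  0.01      ]
```

```bash
cat >> h.py <<'E'
from scipy.linalg import logm,expm
def pose(p,yaw,tilt=0):
    """tool with y at heading yaw (deg), z down, then nose-down tilt of the tray (tray x = -tool y)"""
    a=np.radians(yaw);y=np.array([np.cos(a),np.sin(a),0]);z=np.array([0,0,-1.]);x=np.cross(y,z)
    M=np.eye(4);M[:3,:3]=R.from_rotvec(np.radians(tilt)*x).as_matrix()@np.c_[x,y,z]
    # nose-down must lower -tool y
    if tilt and (M[:3,:3]@[0,-1,0])[2]*tilt>0: M[:3,:3]=R.from_rotvec(-np.radians(tilt)*x).as_matrix()@np.c_[x,y,z]
    M[:3,3]=np.array(p)-M[:3,:3]@[0,0,.069];return M   # p = grasp point
def cur():
    s=get_state();M=np.eye(4);M[:3,:3]=rot(s["orientation"]).as_matrix();M[:3,3]=s["position"];return M
def rows(A,B,n=None):
    L=np.real(logm(np.linalg.inv(A)@B));w=np.array([L[2,1],L[0,2],L[1,0]])
    n=n or int(np.ceil(max(np.abs(L[:3,3]).max()/.028,np.abs(np.degrees(w)).max()/4.8,1)))
    D=expm(L/n);print(n,"x",np.round(D[:3,3]/.03,3).tolist(),np.round(np.degrees(R.from_matrix(D[:3,:3]).as_rotvec())/5,3).tolist())
def show():
    s=get_state();M=cur();g=M[:3,3]+M[:3,:3]@[0,0,.069];y=M[:3,1]
    print("t",round(s["clock"],2),"grasp",np.round(g,4),"yaw",round(np.degrees(np.arctan2(y[1],y[0])),2),"z",np.round(M[:3,2],3),"tilt",round(np.degrees(np.arcsin(y[2])),2),"open",round(s["opening"],4),"F",np.round(s["force"],1),"gf",s["grasp_force"],"q",np.round(s["joints"],2))
E
python3 - <<'E'
from h import *
T=camera("top");S=camera("scene");show()
a=lambda x,y:((x+.5)/3.4-.5+115,(y+.5)/3.4-.5+75)
b=lambda x,y:((x+.5)/2.8-.5+115,(y+.5)/2.8-.5+95)
print(tri(T,a(120,288),S,b(70,305)),tri(T,a(342,173),S,b(245,15)))
W=pose((.42,-.05,.25),0);U=pose((.4645,.231,.16),38.2)
rows(cur(),W);rows(W,U)
E
```

```text
t 0.3 grasp [ 0.2061 -0.6163  0.2334] yaw -71.51 z [-0.     0.001 -1.   ] tilt -0.03 open 0.0918 F [ 1.3  0.3 -0.3] gf 0.0 q [ 1.2   0.47 -0.01  1.6   0.01  1.07 -0.06]
(array([0.61539251, 0.19902385, 0.18393895]), np.float64(0.014808438749799159)) (array([ 0.62676309, -0.03799114,  0.44658852]), np.float64(0.005528383970007392))
23 x [0.898, -0.268, -0.024] [-0.0, -0.0, -0.622]
10 x [0.867, 0.426, 0.3] [0.0, 0.0, -0.764]
```

```bash
python3 -m creep '[[60,0.9,-0.27,-0.02,0,0,-0.62],[60,0.9,-0.27,-0.02,0,0,-0.62],[60,0.9,-0.27,-0.02,0,0,-0.62],[60,0.9,-0.27,-0.02,0,0,-0.62],[60,0.9,-0.27,-0.02,0,0,-0.62],[60,0.9,-0.27,-0.02,0,0,-0.62],[60,0.9,-0.27,-0.02,0,0,-0.62],[60,0.9,-0.27,-0.02,0,0,-0.62],[60,0.9,-0.27,-0.02,0,0,-0.62],[60,0.9,-0.27,-0.02,0,0,-0.62],[60,0.9,-0.27,-0.02,0,0,-0.62],[60,0.9,-0.27,-0.02,0,0,-0.62]]'
python3 -m creep '[[60,0.9,-0.27,-0.02,0,0,-0.62],[60,0.9,-0.27,-0.02,0,0,-0.62],[60,0.9,-0.27,-0.02,0,0,-0.62],[60,0.9,-0.27,-0.02,0,0,-0.62],[60,0.9,-0.27,-0.02,0,0,-0.62],[60,0.9,-0.27,-0.02,0,0,-0.62],[60,0.9,-0.27,-0.02,0,0,-0.62],[60,0.9,-0.27,-0.02,0,0,-0.62],[60,0.9,-0.27,-0.02,0,0,-0.62],[60,0.9,-0.27,-0.02,0,0,-0.62],[60,0.9,-0.27,-0.02,0,0,-0.62],[60,0,0,0,0,0,0]]'
python3 - <<'E'
from h import *
show();c=camera("wrist");cv2.imwrite("pics/w1.png",c["pixels"][:,:,::-1]);print({k:np.round(v,4).tolist() for k,v in c.items() if k!="pixels"})
rows(cur(),pose((.4645,.231,.16),38.2))
E
```

```text
clock: 1.8
position: [0.4103, -0.3519, 0.31]
orientation: [0.0, 0.883, 0.469, -0.0]
force: [0.2, -0.7, -0.1]
opening: 0.06
grasp_force: 0.0
clock: 3.3
position: [0.4204, -0.046, 0.3166]
orientation: [0.0, 0.707, 0.708, -0.0]
force: [-0.1, -1.7, 0.4]
opening: 0.0602
grasp_force: 0.0
t 3.3 grasp [ 0.4204 -0.046   0.2476] yaw 0.08 z [ 0. -0. -1.] tilt 0.01 open 0.0602 F [-0.1 -1.7  0.4] gf 0.0 q [ 0.57  0.1  -0.57  2.08  0.07  0.97 -0.03]
{'fovy': 65.7065, 'cx': 259.4276, 'cy': 190.5899, 'T_tool_cam': [[-0.0, 0.969, 0.2471, 0.0688], [1.0, -0.0, 0.0002, -0.0009], [0.0002, 0.2471, -0.969, -0.0822], [0.0, 0.0, 0.0, 1.0]]}
10 x [0.86, 0.421, 0.292] [0.0, 0.001, -0.766]
```

```bash
python3 -m creep '[[60,0.86,0.42,0.29,0,0,-0.766],[60,0.86,0.42,0.29,0,0,-0.766],[60,0.86,0.42,0.29,0,0,-0.766],[60,0.86,0.42,0.29,0,0,-0.766],[60,0.86,0.42,0.29,0,0,-0.766],[60,0.86,0.42,0.29,0,0,-0.766],[60,0.86,0.42,0.29,0,0,-0.766],[60,0.86,0.42,0.29,0,0,-0.766],[60,0.86,0.42,0.29,0,0,-0.766],[60,0.86,0.42,0.29,0,0,-0.766],[60,0,0,0,0,0,0],[60,0,0,0,0,0,0]]'
python3 - <<'E'
from h import *
show();c=camera("wrist");cv2.imwrite("pics/w2.png",c["pixels"][:,:,::-1])
E
```

```text
clock: 4.85
position: [0.4656, 0.2288, 0.2292]
orientation: [0.0, 0.439, 0.899, -0.001]
force: [-0.4, -1.1, 0.3]
opening: 0.0601
grasp_force: 0.0
t 4.85 grasp [0.4656 0.2288 0.1602] yaw 37.96 z [-0.    -0.001 -1.   ] tilt -0.05 open 0.0601 F [-0.4 -1.1  0.3] gf 0.0 q [ 0.07  0.46 -0.73  1.95  0.39  0.88 -0.2 ]
```

View pics/w2.png

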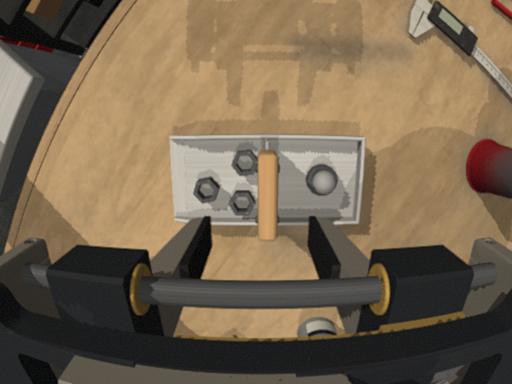

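The wrist view shows the grip top from (267,152) to (267,240), the ball at (321,180), and the fingers straddling the grip and clear of it.

```bash
cat >> h.py <<'E'
def wplane(c,M,u,v,z):
    f=192/np.tan(np.radians(c["fovy"])/2);x,y=u-c["cx"],v-c["cy"];r=np.hypot(x,y)+1e-9;t=r/f
    d=np.array([np.sin(t)*x/r,-np.sin(t)*y/r,-np.cos(t)]);W=M@np.array(c["T_tool_cam"]);o=W[:3,3];d=W[:3,:3]@d
    return o+d*(z-o[2])/d[2]
E
python3 - <<'E'
from h import *
M=cur();c=camera("wrist")
a=wplane(c,M,268,152,.09);b=wplane(c,M,267,240,.09);print(a,b,(a+b)/2,np.linalg.norm(a-b))
print("ball",wplane(c,M,321.5,180,.026))
C=[wplane(c,M,*p,.024) for p in((364,137),(361,224))];L=[wplane(c,M,*p,.022) for p in((171,138),(176,221))]
print(np.mean(C,0),np.mean(L,0),np.linalg.norm(C[0]-C[1]))
d=np.mean(L,0)-np.mean(C,0);print("yaw x",np.degrees(np.arctan2(d[1],d[0])),np.linalg.norm(d),"centre",(np.mean(L,0)+np.mean(C,0))/2)
E
```

```text
[0.44386866 0.26555299 0.09      ] [0.48741314 0.20922505 0.09      ] [0.4656409  0.23738902 0.09      ] 0.07119661736346333
ball [0.50925672 0.2717875  0.026     ]
[0.54628642 0.29790027 0.024     ] [0.3914281  0.17804464 0.022     ] 0.09274967786481073
yaw x -142.26121896916968 0.1958327664294177 centre [0.46885726 0.23797245 0.023     ]
```

```bash
python3 -m creep '[[60,0.18,0.14,0,0,0,0.05],[60,0,0,0.4,0,0,0],[60,0,0,0.6,0,0,0],[60,0,0,0.6,0,0,0],[60,0,0,0.6,0,0,0],[60,0,0,0.5,0,0,0],[60,0,0,0.24,0,0,0],[60,0,0,0,0,0,0],[30,0,0,0,0,0,0],[10,0,0,0,0,0,0],[5,0,0,0,0,0,0],[5,0,0,0,0,0,0]]'
python3 -m creep '[[5,0,0,0,0,0,0],[5,0,0,0,0,0,0],[5,0,0,0,0,0,0]]'; python3 -c "
from h import *
show()"
```

```text
clock: 6.45
position: [0.4651, 0.2369, 0.1415]
orientation: [0.0, 0.44, 0.898, 0.0]
force: [-0.0, -0.9, -0.1]
opening: 0.0217
grasp_force: 0.0
clock: 6.82
position: [0.4654, 0.2371, 0.1415]
orientation: [0.0, 0.44, 0.898, 0.0]
force: [2.1, 0.7, 1.0]
opening: 0.016
grasp_force: 30.0
t 6.83 grasp [0.4654 0.2372 0.0725] yaw 37.85 z [ 0.001  0.    -1.   ] tilt 0.05 open 0.016 F [2.1 0.7 1. ] gf 30.000051856040955 q [-0.03  0.59 -0.63  1.99  0.52  0.72 -0.32]
```

The grip is pinched at 16 mm with 30 N. Next I lift gently.

```bash
python3 -m creep '[[5,0,0,-0.15,0,0,0],[5,0,0,-0.3,0,0,0],[5,0,0,-0.4,0,0,0],[5,0,0,-0.5,0,0,0],[5,0,0,-0.5,0,0,0],[5,0,0,-0.5,0,0,0],[5,0,0,-0.5,0,0,0],[5,0,0,-0.5,0,0,0],[5,0,0,-0.4,0,0,0],[5,0,0,-0.3,0,0,0],[5,0,0,-0.2,0,0,0],[5,0,0,0,0,0,0]]'
python3 - <<'E'
from h import *
show();c=camera("wrist");cv2.imwrite("pics/w3.png",c["pixels"][:,:,::-1])
rows(cur(),pose((.46,-.113,.225),73.5),30)
E
```

```text
clock: 8.32
position: [0.4651, 0.237, 0.269]
orientation: [0.0, 0.44, 0.898, 0.0]
force: [-0.1, 0.3, -5.6]
opening: 0.016
grasp_force: 30.0
t 8.32 grasp [0.4652 0.237  0.2   ] yaw 37.83 z [ 0.  0. -1.] tilt 0.02 open 0.016 F [-0.1  0.3 -5.6] gf 29.998692870140076 q [ 0.09  0.41 -0.76  1.91  0.34  0.96 -0.18]
30 x [-0.222, -0.327, -0.028] [-0.0, -0.0, -0.238]
```

View pics/w3.png

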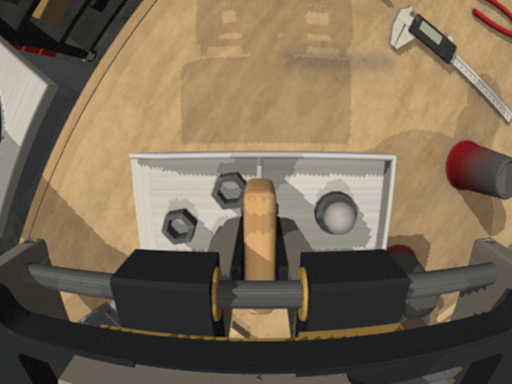

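The tray is held level, the ball is seated at (338,212) and the nuts are in place. Now I carry it to the bin.

```bash
python3 -m creep '[[5,-0.06,-0.08,0,0,0,-0.06],[5,-0.16,-0.25,-0.03,0,0,-0.18],[5,-0.22,-0.33,-0.03,0,0,-0.24],[5,-0.22,-0.33,-0.03,0,0,-0.24],[5,-0.22,-0.33,-0.03,0,0,-0.24],[5,-0.22,-0.33,-0.03,0,0,-0.24],[5,-0.22,-0.33,-0.03,0,0,-0.24],[5,-0.22,-0.33,-0.03,0,0,-0.24],[5,-0.22,-0.33,-0.03,0,0,-0.24],[5,-0.22,-0.33,-0.03,0,0,-0.24],[5,-0.22,-0.33,-0.03,0,0,-0.24],[5,-0.22,-0.33,-0.03,0,0,-0.24]]'
python3 -m creep '[[5,-0.22,-0.33,-0.03,0,0,-0.24],[5,-0.22,-0.33,-0.03,0,0,-0.24],[5,-0.22,-0.33,-0.03,0,0,-0.24],[5,-0.22,-0.33,-0.03,0,0,-0.24],[5,-0.22,-0.33,-0.03,0,0,-0.24],[5,-0.22,-0.33,-0.03,0,0,-0.24],[5,-0.22,-0.33,-0.03,0,0,-0.24],[5,-0.22,-0.33,-0.03,0,0,-0.24],[5,-0.22,-0.33,-0.03,0,0,-0.24],[5,-0.22,-0.33,-0.03,0,0,-0.24],[5,-0.22,-0.33,-0.03,0,0,-0.24],[5,-0.22,-0.33,-0.03,0,0,-0.24]]'
python3 -m creep '[[5,-0.22,-0.33,-0.03,0,0,-0.24],[5,-0.22,-0.33,-0.03,0,0,-0.24],[5,-0.22,-0.33,-0.03,0,0,-0.24],[5,-0.22,-0.33,-0.03,0,0,-0.24],[5,-0.16,-0.25,-0.02,0,0,-0.18],[5,-0.06,-0.08,0,0,0,-0.06],[5,0,0,0,0,0,0],[5,0,0,0,0,0,0]]'
python3 - <<'E'
from h import *
show();
P=pose((.46,-.113,.22),73.5)
rows(cur(),P)
for t in(15,25,35):
    M=pose((.46,-.113,.22),73.5,t);lip=M[:3,:3]@[0,-.1,.066]+[.46,-.113,.22];print(t,lip,M[:3,3])
rows(P,pose((.46,-.113,.22),73.5,34))
E
```

```text
clock: 9.88
position: [0.4364, 0.1085, 0.2786]
orientation: [-0.0, 0.333, 0.943, -0.0]
force: [1.0, -0.0, -6.3]
opening: 0.016
grasp_force: 30.0
clock: 11.38
position: [0.4396, -0.0337, 0.2894]
orientation: [-0.0, 0.212, 0.977, -0.0]
force: [-0.1, -0.3, -6.3]
opening: 0.0162
grasp_force: 30.0
clock: 12.38
position: [0.452, -0.0908, 0.2936]
orientation: [-0.0, 0.161, 0.987, 0.0]
force: [-0.3, 0.0, -5.9]
opening: 0.0158
grasp_force: 30.0
t 12.38 grasp [ 0.452  -0.0908  0.2246] yaw 71.48 z [-0.  0. -1.] tilt 0.0 open 0.0158 F [-0.3  0.  -5.9] gf 29.998757243156433 q [ 0.84  0.26 -0.81  2.02  0.23  0.96  1.16]
1 x [-0.488, -0.618, 0.154] [0.001, -0.002, -0.405]
15 [ 0.43741779 -0.18923626  0.13036699] [ 0.45492791 -0.1301231   0.28664888]
25 [ 0.44218145 -0.17315441  0.11792186] [ 0.45171793 -0.14095982  0.28253524]
35 [ 0.44748652 -0.15524479  0.10857832] [ 0.44875959 -0.15094699  0.27652149]
8 x [0.0, -0.17, 0.006] [-0.85, -0.0, -0.0]
```

```bash
python3 -m creep '[[5,-0.1,-0.12,0.03,0,0,-0.1],[5,-0.14,-0.18,0.04,0,0,-0.1],[5,-0.14,-0.18,0.04,0,0,-0.1],[5,-0.1,-0.14,0.04,0,0,-0.1],[5,0,0,0,0,0,0],[5,0,-0.03,0,-0.15,0,0],[5,0,-0.06,0,-0.3,0,0],[5,0,-0.06,0,-0.3,0,0],[5,0,-0.06,0,-0.3,0,0],[5,0,-0.06,0,-0.3,0,0],[5,0,-0.06,0,-0.3,0,0],[5,0,-0.06,0,-0.3,0,0]]'
python3 -c "
from h import *
show()"
```

```text
clock: 13.88
position: [0.4568, -0.1248, 0.2883]
orientation: [0.012, 0.144, 0.986, 0.085]
force: [0.4, -0.2, -5.9]
opening: 0.0163
grasp_force: 30.0
t 13.88 grasp [ 0.4601 -0.1135  0.2203] yaw 73.44 z [ 0.049  0.164 -0.985] tilt 9.84 open 0.0163 F [ 0.4 -0.2 -5.9] gf 29.9990451335907 q [ 1.01  0.31 -0.85  2.    0.08  0.92  1.43]
```

```bash
python3 -m creep '[[5,0,-0.06,0,-0.3,0,0],[5,0,-0.06,0,-0.3,0,0],[5,0,-0.06,0,-0.3,0,0],[5,0,-0.06,0,-0.3,0,0],[5,0,-0.06,0,-0.3,0,0],[5,0,-0.06,0,-0.3,0,0],[5,0,-0.06,0,-0.3,0,0],[5,0,-0.06,0,-0.3,0,0],[5,0,-0.06,0,-0.3,0,0],[5,0,-0.06,0,-0.3,0,0],[5,0,-0.06,0,-0.3,0,0],[5,0,-0.03,0,-0.15,0,0]]'
python3 -m creep '[[5,0,-0.06,0,-0.3,0,0],[5,0,-0.06,0,-0.3,0,0],[5,0,-0.06,0,-0.3,0,0],[5,0,-0.06,0,-0.3,0,0],[5,0,0,0,0,0,0],[5,0,0,0,0,0,0],[5,0,0,0,0,0,0],[5,0,0,0,0,0,0]]'
python3 - <<'E'
from h import *
show()
r=lambda i,x,y,w,h,k:cv2.resize(i[y:y+h,x:x+w,::-1],None,fx=k,fy=k,interpolation=cv2.INTER_CUBIC)
a=r(camera("scene")["pixels"],190,110,160,150,2.4);b=r(camera("wrist")["pixels"],72,50,368,330,360/330*1.0);b=cv2.resize(b,(400,360));cv2.imwrite("pics/p1.png",np.hstack([a,b]))
E
```

```text
clock: 15.38
position: [0.4512, -0.1437, 0.282]
orientation: [0.034, 0.14, 0.962, 0.232]
force: [-1.1, -0.3, -5.6]
opening: 0.016
grasp_force: 30.0
clock: 16.38
position: [0.4495, -0.1492, 0.2787]
orientation: [0.041, 0.138, 0.949, 0.281]
force: [-0.4, -0.5, -4.2]
opening: 0.0158
grasp_force: 30.0
t 16.38 grasp [ 0.4602 -0.1132  0.2208] yaw 73.48 z [ 0.155  0.522 -0.839] tilt 32.98 open 0.0158 F [-0.4 -0.5 -4.2] gf 29.999108612537384 q [ 1.31  0.49 -0.97  1.99 -0.22  0.93  1.8 ]
```

View pics/p1.png

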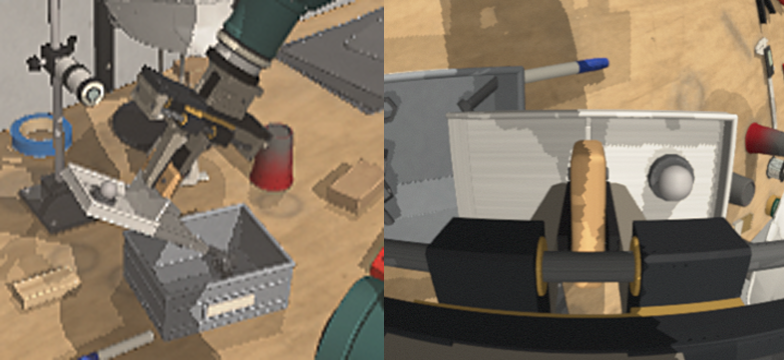

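The tray is pouring over the bin with the ball still seated, and no nuts show on the visible half. I'll untilt and lift, then check.

```bash
python3 -m creep '[[5,0,0.04,0,0.2,0,0],[5,0,0.1,0,0.5,0,0],[5,0,0.12,0,0.6,0,0],[5,0,0.12,0,0.6,0,0],[5,0,0.12,0,0.6,0,0],[5,0,0.12,0,0.6,0,0],[5,0,0.12,0,0.6,0,0],[5,0,0.12,0,0.6,0,0],[5,0,0.12,0,0.6,0,0],[5,0,0.12,0,0.6,0,0],[5,0,0.12,0,0.6,0,0],[5,0,0.1,0,0.5,0,0]]'
python3 -m creep '[[5,0,0,-0.2,0,0,0],[5,0,0,-0.4,0,0,0],[5,0,0,-0.5,0,0,0],[5,0,0,-0.5,0,0,0],[5,0,0,-0.4,0,0,0],[5,0,0,-0.2,0,0,0],[5,0,0,0,0,0,0],[5,0,0,0,0,0,0]]'
python3 - <<'E'
from h import *
show()
r=lambda i,x,y,w,h,k:cv2.resize(i[y:y+h,x:x+w,::-1],None,fx=k,fy=k,interpolation=cv2.INTER_CUBIC)
a=r(camera("scene")["pixels"],170,110,160,150,2.4);b=cv2.resize(camera("wrist")["pixels"][50:380,72:440,::-1],(400,360));cv2.imwrite("pics/p2.png",np.hstack([a,b]))
E
```

```text
clock: 17.98
position: [0.4601, -0.1123, 0.2912]
orientation: [0.0, 0.144, 0.99, -0.001]
force: [-0.4, 0.3, -4.6]
opening: 0.016
grasp_force: 30.0
clock: 18.98
position: [0.4597, -0.1138, 0.3561]
orientation: [-0.001, 0.144, 0.99, 0.0]
force: [0.1, -0.2, -5.6]
opening: 0.0156
grasp_force: 30.0
t 18.98 grasp [ 0.4597 -0.1137  0.2871] yaw 73.44 z [-0.001  0.    -1.   ] tilt 0.0 open 0.0156 F [ 0.1 -0.2 -5.6] gf 29.998911917209625 q [ 0.91  0.2  -0.82  1.92  0.16  1.09  1.3 ]
```

View pics/p2.png

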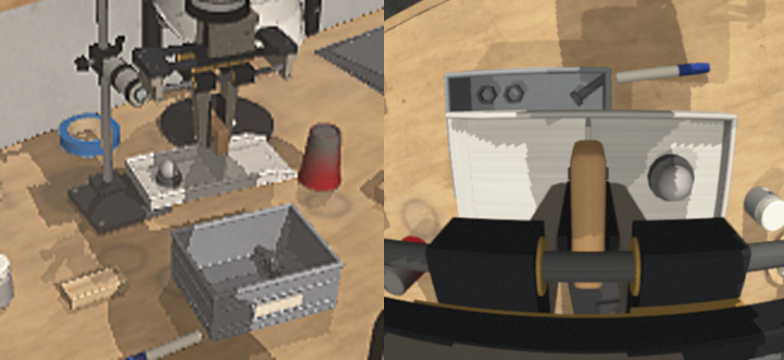

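The tray is empty of nuts, the ball is seated at about (670,178) in the right half, and nuts are visible in the bin. Now the camera approach.

```bash
python3 - <<'E'
from h import *
M=cur();c=camera("wrist");g=M[:3,3]+M[:3,:3]@[0,0,.069]
b=wplane(c,M,335.1,213,g[2]-.046);print("ball in tool",M[:3,:3].T@(b-M[:3,3]))
y=np.array([np.cos(np.radians(-9.7)),np.sin(np.radians(-9.7)),0])
tgt=np.array([.552,-.130,.238])
G=tgt-.058*y+[0,0,.046];print("grasp tgt",G)
rows(M,pose(G-.03*y,-9.7),30)
E
```

```text
ball in tool [0.00309944 0.05351001 0.11501306]
grasp tgt [ 0.4948292  -0.12022762  0.284     ]
30 x [-0.005, 0.005, 0.003] [-0.0, -0.0, 0.554]
```

```bash
python3 -m creep '[[5,0,0,0,0,0,0.2],[5,0,0,0,0,0,0.4],[5,0,0,0,0,0,0.55],[5,0,0,0,0,0,0.55],[5,0,0,0,0,0,0.55],[5,0,0,0,0,0,0.55],[5,0,0,0,0,0,0.55],[5,0,0,0,0,0,0.55],[5,0,0,0,0,0,0.55],[5,0,0,0,0,0,0.55],[5,0,0,0,0,0,0.55],[5,0,0,0,0,0,0.55]]'
python3 -m creep '[[5,0,0,0,0,0,0.55],[5,0,0,0,0,0,0.55],[5,0,0,0,0,0,0.55],[5,0,0,0,0,0,0.55],[5,0,0,0,0,0,0.55],[5,0,0,0,0,0,0.55],[5,0,0,0,0,0,0.55],[5,0,0,0,0,0,0.55],[5,0,0,0,0,0,0.55],[5,0,0,0,0,0,0.55],[5,0,0,0,0,0,0.55],[5,0,0,0,0,0,0.55]]'
python3 -m creep '[[5,0,0,0,0,0,0.55],[5,0,0,0,0,0,0.55],[5,0,0,0,0,0,0.55],[5,0,0,0,0,0,0.55],[5,0,0,0,0,0,0.55],[5,0,0,0,0,0,0.55],[5,0,0,0,0,0,0.55],[5,0,0,0,0,0,0.35],[5,0,0,0,0,0,0.15],[5,0,0,0,0,0,0],[5,0,0,0,0,0,0]]'
python3 - <<'E'
from h import *
show()
y=np.array([np.cos(np.radians(-9.7)),np.sin(np.radians(-9.7)),0]);G=np.array([.4948,-.1202,.284])
rows(cur(),pose(G,-9.7),1)
E
```

```text
clock: 20.62
position: [0.46, -0.1137, 0.3565]
orientation: [-0.0, 0.4, 0.916, -0.0]
force: [0.8, 0.1, -5.3]
opening: 0.0162
grasp_force: 30.0
clock: 22.12
position: [0.46, -0.1136, 0.3565]
orientation: [-0.0, 0.644, 0.765, -0.0]
force: [-0.8, 0.1, -5.2]
opening: 0.0153
grasp_force: 30.0
clock: 23.5
position: [0.46, -0.1138, 0.3566]
orientation: [-0.0, 0.776, 0.631, -0.0]
force: [-0.1, -0.7, -5.5]
opening: 0.0156
grasp_force: 30.0
t 23.5 grasp [ 0.46   -0.1138  0.2876] yaw -11.8 z [-0. -0. -1.] tilt -0.0 open 0.0156 F [-0.1 -0.7 -5.5] gf 29.998932480812073 q [ 0.74  0.17 -0.63  1.92  0.11  1.08 -0.13]
1 x [0.027, 1.178, 0.119] [-0.001, 0.0, -0.42]
```

```bash
python3 -m creep '[[5,0,0.1,0.02,0,0,-0.1],[5,0,0.2,0.03,0,0,-0.1],[5,0,0.25,0.03,0,0,-0.1],[5,0,0.25,0.04,0,0,-0.12],[5,0,0.2,0,0,0,0],[5,0.02,0.1,0,0,0,0],[5,0,0,0,0,0,0],[5,0,0,0,0,0,0]]'
python3 - <<'E'
from h import *
show()
a=cv2.resize(camera("scene")["pixels"][120:240,180:320,::-1],None,fx=2.8,fy=2.8,interpolation=cv2.INTER_CUBIC)
b=cv2.resize(camera("top")["pixels"][100:220,200:340,::-1],None,fx=2.8,fy=2.8,interpolation=cv2.INTER_CUBIC)
cv2.imwrite("pics/f1.png",np.hstack([a,b]))
c=camera("wrist");cv2.imwrite("pics/w4.png",c["pixels"][:,:,::-1])
E
```

```text
clock: 24.5
position: [0.4924, -0.1191, 0.353]
orientation: [-0.0, 0.764, 0.645, -0.0]
force: [-0.5, 0.2, -4.9]
opening: 0.016
grasp_force: 30.0
t 24.5 grasp [ 0.4924 -0.1192  0.284 ] yaw -9.7 z [-0. -0. -1.] tilt -0.01 open 0.016 F [-0.5  0.2 -4.9] gf 29.998896718025208 q [ 0.71  0.24 -0.62  1.86  0.15  1.09 -0.14]
```

View pics/f1.png

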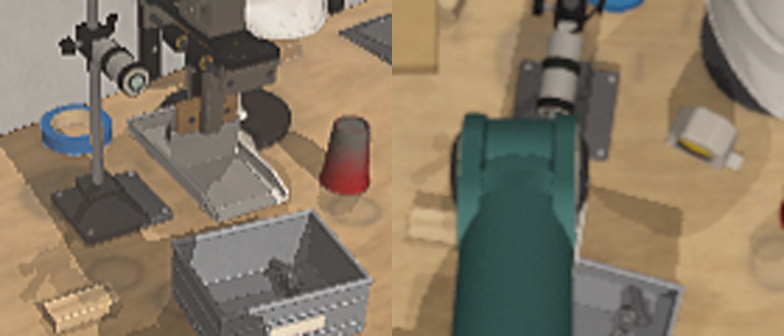

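f1: the lens is at (137,78) in the left half, the pouring half of the tray is empty, and the tray's ball end points at the lens. The ball is hidden behind the fingers in this view, so I'll check the wrist picture.

```bash
python3 - <<'E'
from h import *
S=camera("scene");M=cur();g=M[:3,3]+M[:3,:3]@[0,0,.069]
P=lambda x,y,z:g+M[:3,:3]@[y*1.,-x,.072-z]   # tray frame (x=-tool y, y=+-tool x)
for n,p in(("ball",P(-.058,0,.026)),("cornA",P(-.1,.046,.024)),("cornB",P(.1,.046,.024)),("cornC",P(.1,-.046,.024)),("lens",[.6505,-.147,.238])):
    u=proj(S,p);print(n,np.round(p,3),(u-[180,120])*2.8)
E
```

```text
ball [ 0.55  -0.129  0.238] [177.1177013  120.74187674]
cornA [ 0.599 -0.091  0.236] [124.59042097 114.94663357]
cornB [ 0.402 -0.057  0.236] [211.49149432 203.67176348]
cornC [ 0.386 -0.148  0.236] [286.28594568 180.49057056]
lens [ 0.65  -0.147  0.238] [136.79709714  81.48066146]
```

View pics/w4.png

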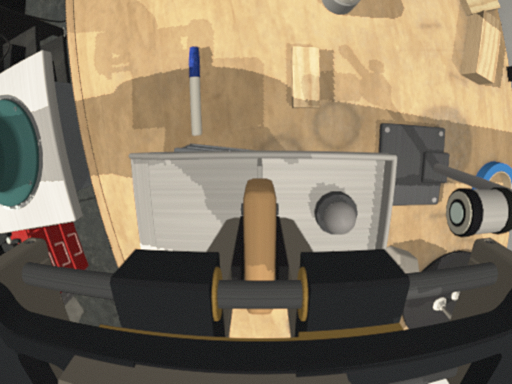

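The wrist view shows the ball seated at (336,213) and the lens face at (459,212). I can triangulate the lens from the wrist and scene views.

```bash
python3 - <<'E'
from h import *
S=camera("scene");M=cur();c=camera("wrist");T=camera("top")
for uv in((459,212),(460,213)):
    w=[wplane(c,M,*uv,z) for z in(.2,.28)];d=w[1]-w[0]
    o2,d2=ray(S,228.6,148.4);d2/=np.linalg.norm(d2)
    d/=np.linalg.norm(d)
    t=np.linalg.lstsq(np.c_[d,-d2],o2-w[0],rcond=None)[0];a=w[0]+t[0]*d;b=o2+t[1]*d2;print("lens w/s",(a+b)/2,np.linalg.norm(a-b))
    print("at z .238",wplane(c,M,*uv,.238),"at .245",wplane(c,M,*uv,.245))
print("ball",wplane(c,M,336,213,.238))
E
```

```text
lens w/s [ 0.65290396 -0.14672295  0.2398503 ] 0.0016407310173677562
at z .238 [ 0.65494233 -0.14705807  0.238     ] at .245 [ 0.64956018 -0.14366367  0.245     ]
lens w/s [ 0.65555653 -0.14873365  0.23798833] 0.001559634039404978
at z .238 [ 0.65613268 -0.14819358  0.238     ] at .245 [ 0.6507083  -0.14475888  0.245     ]
ball [ 0.54598362 -0.12659082  0.238     ]
```

```bash
python3 -m creep '[[5,0,0.06,-0.02,0,0,0],[5,0,0.07,-0.02,0,0,0],[5,0,0.04,0,0,0,0],[5,0,0,0,0,0,0],[5,0,0,0,0,0,0],[5,0,0,0,0,0,0],[5,0,0,0,0,0,0],[5,0,0,0,0,0,0]]'
python3 - <<'E'
from h import *
show();print(np.abs(get_state()["joint_velocities"]).max());print(hand_in())
E
```

```text
clock: 25.85
position: [0.4976, -0.1201, 0.3542]
orientation: [0.0, 0.764, 0.645, -0.0]
force: [-0.4, -0.1, -5.7]
opening: 0.0158
grasp_force: 30.0
t 25.85 grasp [ 0.4976 -0.1201  0.2852] yaw -9.71 z [-0. -0. -1.] tilt -0.0 open 0.0158 F [-0.4 -0.1 -5.7] gf 29.998869001865387 q [ 0.71  0.25 -0.62  1.85  0.16  1.1  -0.14]
0.0017236729428643722
the job is handed in; nothing more can be done
None
```

I handed the job in at 25.9 s with the tray tipped out over the bin and now held level and still, the ball seated and about 10 cm in front of the lens; the hand-in returned no verdict, and I saw the tray empty and nuts in the bin but did not count all three there.

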